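# Slide a flat shim out of its tray, pinch it and seat it on a machine foot

## Task

Press lightly on the aluminium shim and slide it along its blue tray until its front end sticks out well past the open end, without letting it fall. Then pinch the overhanging end, lift the shim out and lower it over the stud of the green machine foot so that it lies flat on the seat with its long side along the foot; let go only once it is down. Do not press hard on the tray or the foot, and leave everything else on the table where it is.

Things in the scene. Friction and masses are not known exactly. Their poses are not given: they have to be found in the camera images.
- shim_center (a point): Aluminium shim: flat plate 110 x 50 x 3 mm (x, y, z), about 45 g, with a round 18 mm hole right through its centre. This point is the centre of plate and hole, half-way up. Its x axis runs along the 110 mm side (along the tray's x at the start), z up. Too thin, and too close between the tray's rails, to be gripped there; fingertips pressed on its top can drag it.
- shim_front (a point): Middle of the front 50 mm end of the shim (its own -x end, the one that comes out of the tray), half-way up its 3 mm.
- tray_edge (a point): Middle of the open front edge of the tray's deck at its rest height, 60 mm above the table (this point does not sink with the deck). The shim rests on the deck: its top is 3 mm above this point. The x axis points from the edge into the tray, so the shim is dragged along -x; z up.
- tray: Shim tray, fixed to the table: blue base 170 x 80 mm (x, y), over it the floating deck. The shim's channel on the deck is 53 mm wide, open at the -x end (roughly towards the robot; x = -85 mm), closed at the +x end by a stop 10 mm above the deck. Side rails 13.5 mm wide rise 3 mm above the deck, level with the shim's top. Origin: centre of the underside.
- deck: Black deck with the rails; sinks straight down under 1 to 2 N, 1 to 9 mm deep (another depth each time, not to be seen), then stands firm on its stop, and rises again. Only then can the shim be pressed enough to drag (roughly 6 to 10 N); over 20 N scores the deck. A red sprung shoe in the +y rail, 35 to 65 mm from the open end, 5 mm above the deck, pushes the shim onto the -y rail with 2.5 N.
- foot_seat (a point): Green machine foot fixed to the table. This point: middle of its flat seat, 55 mm above the table, on the axis of the steel stud. Seat 60 x 36 mm (x, y), so fingers clear it on both sides; stud 10 mm thick, rising 16 mm above the seat, its top 5 mm tapered to 5 mm. Flange at the bottom 110 x 90 x 12 mm. x axis along the 60 mm side, z up.
- foot: The whole machine foot; origin in the middle of its underside, axes as foot_seat. Pressing the shim on it with more than 20 N is too hard.
- shim: The same shim; origin at the centre of its underside (1.5 mm below shim_center). Fingers hold better on it than the slippery deck does. Press on its rear half, so the fingertips stay over the deck while the front comes out. With 30 to 45 mm out, the overhanging end can be gripped from above across its 50 mm width, fingertips reaching below it. More than 55 mm out it tips and falls.
- table: The white table, top at height 0. The shim must not fall on it.
- discs_mid (a point): Bystander: flat stack of cutting discs, 115 mm across, 15 mm high; its centre.
- wrench_grip (a point): Bystander: wrench lying on the table; a point on its handle.
- screwdriver_grip (a point): Bystander: screwdriver lying on the table; a point on its handle.
- canister_mid (a point): Bystander: blue canister, 72 mm across, 150 mm tall; its centre.
- jar_mid (a point): Bystander: amber jar with a steel lid, 68 mm across, 85 mm tall; its centre.
- carton_mid (a point): Bystander: small cardboard box 70 x 110 x 50 mm; its centre.
- brass_plate_mid (a point): Bystander: brass plate 80 x 40 x 3 mm lying on the table (not the shim to use); its centre.
There are look-alikes about, which are no part of the job. Of the things like the shim, leave any that is turquoise; of the rest the smaller one is meant.

How it is judged:
By the outcome, as a careful person would: the job done as asked, in the order asked, and still so for the second after the job is handed in, with the robot touching nothing.
It also fails if it takes over 72 s, if anything falls off the work surface, if the arm or the gripper's body presses on something with over 40 N, if the wrist force passes 120 N, or if a joint passes its speed limit or range.

## Robot

A 6-joint arm with a two-finger parallel gripper is mounted at the origin on the work surface. World frame = base frame: x ahead of the robot, y to its left, z up, the work surface at z = 0. Lengths are in mm, angles in rad, forces in N, time in s.
With the tool pointing down it reaches from about 275 to 775 mm from the base axis. Payload 14.6 kg.
Tool frame: the origin (TCP) lies between the finger pads; the fingertips stand 19 mm ahead of it and the grasp point (between the pads) is the TCP (tip_reach is the distance from the TCP to the fingertips, in mm); y points along the fingers, x is the direction in which the jaws open and shut, and the axes are right-handed (so a half turn about y gives the same grasp; the last joint's range is limited). The gripper opens to 85 mm and grips with 20 to 120 N. Pads are 22 mm wide; open, the fingers measure 114 mm over their backs; the gripper's body (76 mm by 85 mm) begins 54 mm behind the grasp point. The pads swing forward as they close: fully open they stand 13 mm farther back than shut.
Start: joints at [-1.274, 0.263, -0.048, 1.259, 0, 1.415], TCP at [229.202, -472.329, 250.278] pointing down, gripper open.
Joint ranges: [-2.65, 2.65], [-0.89, 1.7], [-1.18, 1.37], [-2.13, 2.11], [-1.35, 1.29], [-3.14, 3.14]. Speed limits (rad/s): [1.89, 1.89, 2.57, 2.79, 3.14, 3.14].

## Interface

Orientations are given as a rotation vector (axis times angle).
In Python, from workcell import state, capture, camera_params, close_job, tip_reach gives the robot as it stands.
- The arm moves only by the tool move_arm, never from a script. Its argument "increments" is a list of rows, each an object of numbers: "grip": the finger opening in m, from 0 to 0.0854; "tx", "ty", "tz": the shift along the tool's x, y, z in m; "rx", "ry", "rz": the turn, a rotation vector about the tool's x, y, z in degrees. In form: [{"grip": .., "tx": .., "ty": .., "tz": .., "rx": .., "ry": .., "rz": ..}, ...]. A call has 1 to 20 rows; each row is the pose to reach, as a shift and turn from the pose measured when the call began, along the tool's axes at that moment; what a row does not reach only later rows make up. A row lasts 1/8 s, in which the tool goes at most 62.5 mm and 10.7 degrees, less where a joint would pass 70% of its speed; a pose out of reach is approached as far as the arm can. A call with a gripper value outside its range is refused whole. The fingers move at their own pace and stop on an object; "squeeze" is the grip in N (left out, the last holds). Time passes only in rows, so rows that repeat a pose let the fingers close. It gives the time, the measured TCP pose, the force and the opening at its end, in the units of the state.
- state(): the state, without advancing time (a new reading comes with each control period).
- capture(name): name is "side" or "top"; returns the picture (480x640x3 uint8, red, green, blue); there is no depth.
- camera_params(name): a dict with "fx", "fy", "cx", "cy" (pixels), "world_to_cam" (4x4, takes a point from world to camera coordinates). Camera axes: x right, y down, z forward; pixel columns grow to the right and rows downward; lengths in mm; the calibration is good to about 2 mm. A picture is of the moment at which its call begins. camera_params takes no time and is no camera call.
- close_job(): hands the job in, once; it reports no verdict.
The state is a dict: "clock": time; "qpos": joint angles; "qvel": joint speeds; "tau": joint torques, N m; "eef_pos": TCP position; "ee_rot": TCP orientation; "contact_force": force on the tool from outside, world axes, zero at the start; "ft_torque": the same for the moment, N m; "finger_gap": finger opening in mm.
Only numpy, scipy, OpenCV 4.12 (cv2) and the standard library are available. Lean on these libraries where they do the work, as an engineer would, in place of code of your own. Each camera call takes 0.05 s, during which the arm holds its last target.

## Working session

There is one attempt and no reset: what is moved stays moved. The work goes in short steps, Python scripts to look and compute and a tool call to move; the robot and the scene stay as the last step left them, time stands still between calls to the robot, and variables do not carry over. Pictures are saved under pics/ and viewed, and the job is handed in when it is done.

Besides the shell and the picture viewer there is one more tool, called after "Emit:" in YAML: its name, and indented under it one key for each argument. move_arm: Moves the arm, as the interface text tells. Its arguments: {"type":"object","properties":{"increments":{"type":"array"},"squeeze":{"type":"number"}},"required":["increments"]}

```bash
ls; mkdir -p pics
python3 - <<'E'
from workcell import state,capture,camera_params
import cv2
for n in("side","top"):
    im=capture(n); cv2.imwrite(f"pics/{n}0.png",im[:,:,::-1]); print(n,camera_params(n))
print(state())
E
```

```text
pics
side {'fx': 479.8578995930495, 'fy': 479.8578995930495, 'cx': 319.89574034842923, 'cy': 243.77549003791339, 'world_to_cam': array([[-9.09286304e-01, -4.16167231e-01, -1.80374295e-03,
         5.04268888e+02],
       [-2.26503797e-01,  4.98516211e-01, -8.36766166e-01,
         1.82998309e+02],
       [ 3.49133854e-01, -7.60451460e-01, -5.47557421e-01,
         1.13928651e+03],
       [ 0.00000000e+00,  0.00000000e+00,  0.00000000e+00,
         1.00000000e+00]])}
top {'fx': 555.4290577067518, 'fy': 555.4290577067518, 'cx': 316.1877779001396, 'cy': 235.00775204625384, 'world_to_cam': array([[-8.13978322e-03, -9.99914972e-01,  1.01879167e-02,
        -4.19062205e+00],
       [-9.92533650e-01,  6.83891356e-03, -1.21779235e-01,
         5.54749383e+02],
       [ 1.21699206e-01, -1.11031067e-02, -9.92504924e-01,
         1.23861111e+03],
       [ 0.00000000e+00,  0.00000000e+00,  0.00000000e+00,
         1.00000000e+00]])}
{'clock': 0.1, 'qpos': array([-1.27427546e+00,  2.63462686e-01, -4.88469047e-02,  1.25940964e+00,
       -1.55184732e-05,  1.41553694e+00]), 'qvel': array([-0.00050298,  0.00040322, -0.00040094, -0.00056407, -0.00016845,
       -0.00045733]), 'tau': array([ 6.40864382e-04, -6.38577747e+01,  3.85065007e+01,  1.01533197e-02,
       -2.52673481e-04, -2.45347167e-06]), 'eef_pos': array([ 229.14285845, -472.10626538,  249.88936241]), 'ee_rot': array([-1.38908633,  0.87081962, -0.86966013]), 'contact_force': array([-0.77709029,  0.05929378, -0.70369314]), 'ft_torque': array([-0.01063763, -0.0145785 , -0.02679888]), 'finger_gap': 85.47040183473752}
```

View pics/side0.png

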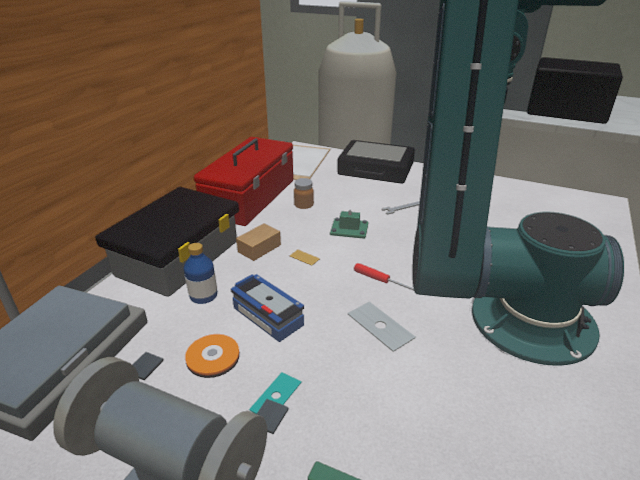

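View pics/top0.png

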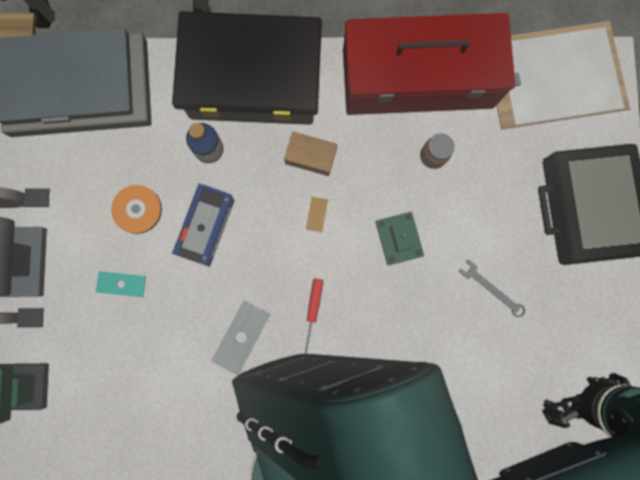

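The side view shows the shim in the blue tray at about (268,300), with its red shoe at (268,310), and the green foot at about (349,224). In the top view the tray is at about (204,225) and the foot at (400,238). A larger grey plate at (240,337) and a turquoise plate at (121,284) are decoys. I'll zoom in next.

Run:
```python
import cv2,numpy as np
s=cv2.imread("pics/side0.png");t=cv2.imread("pics/top0.png")
def z(i,x,y,w,h,k): return cv2.resize(i[y:y+h,x:x+w],None,fx=k,fy=k,interpolation=cv2.INTER_CUBIC)
a=z(s,220,265,96,80,4);b=z(s,310,195,96,80,4)
c=z(t,160,175,96,96,4);d=z(t,355,190,96,96,4)
cv2.imwrite("pics/z_side.png",np.hstack([a,b]));cv2.imwrite("pics/z_top.png",np.hstack([c,d]))
```

```text
(no output)
```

View pics/z_side.png

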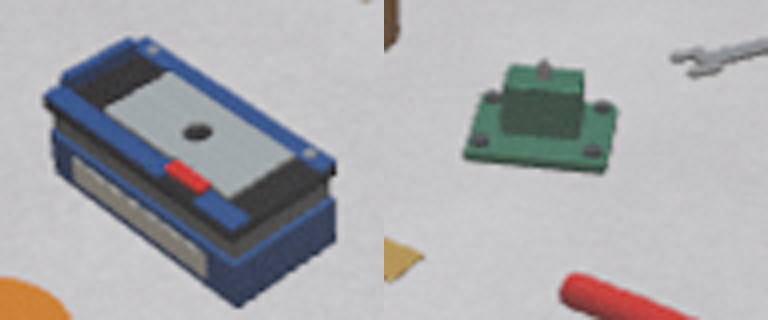

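View pics/z_top.png

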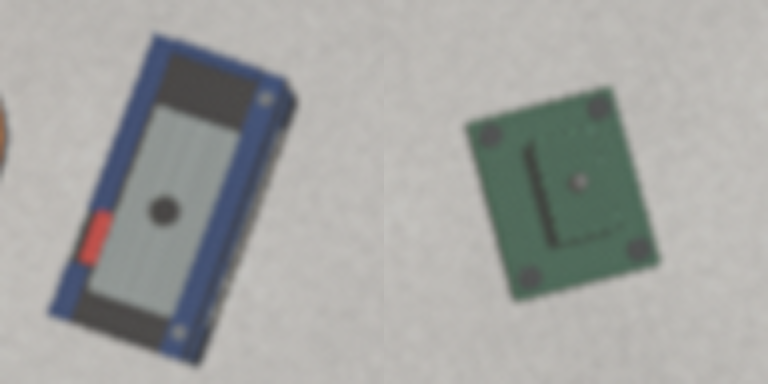

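```bash
cat > h.py <<'E'
import numpy as np,cv2
from workcell import state,capture,camera_params
def ray(n,uv,z):
    p=camera_params(n);W=p["world_to_cam"];R,t=W[:3,:3],W[:3,3]
    uv=np.atleast_2d(np.asarray(uv,float))
    d=np.c_[(uv[:,0]-p["cx"])/p["fx"],(uv[:,1]-p["cy"])/p["fy"],np.ones(len(uv))]@R
    o=-R.T@t
    return o+d*((z-o[2])/d[:,2])[:,None]
def proj(n,P):
    p=camera_params(n);W=p["world_to_cam"];q=np.atleast_2d(P)@W[:3,:3].T+W[:3,3]
    return np.c_[q[:,0]/q[:,2]*p["fx"]+p["cx"],q[:,1]/q[:,2]*p["fy"]+p["cy"]]
def tri(us,ut):
    A=[];b=[]
    for n,u in(("side",us),("top",ut)):
        p=camera_params(n);W=p["world_to_cam"];R,t=W[:3,:3],W[:3,3]
        d=R.T@np.array([(u[0]-p["cx"])/p["fx"],(u[1]-p["cy"])/p["fy"],1]);d/=np.linalg.norm(d)
        M=np.eye(3)-np.outer(d,d);A.append(M);b.append(M@(-R.T@t))
    x=np.linalg.solve(A[0]+A[1],b[0]+b[1]);return x,np.linalg.norm(A[0]@x-b[0])
def rect(xy):
    (c,s,a)=cv2.minAreaRect(xy.astype(np.float32));B=cv2.boxPoints((c,s,a))
    e=B[1]-B[0],B[2]-B[1];l=max(e,key=np.linalg.norm)
    return np.array(c),sorted(s),np.degrees(np.arctan2(l[1],l[0]))%180,B
def blob(m,roi):
    x,y,w,h=roi;k=np.zeros_like(m);k[y:y+h,x:x+w]=m[y:y+h,x:x+w]
    n,L,S,C=cv2.connectedComponentsWithStats(k);i=1+S[1:,4].argmax()
    return (L==i).astype(np.uint8),C[i],S[i]
def cont(m):
    c=max(cv2.findContours(m,cv2.RETR_EXTERNAL,cv2.CHAIN_APPROX_NONE)[0],key=len);return c[:,0,:]
E
python3 - <<'E'
from h import *
for n,roiT,roiF in(("top",(160,175,96,96),(355,190,96,96)),("side",(220,265,96,80),(310,195,70,60))):
    im=cv2.imread(f"pics/{n}0.png").astype(int);B,G,R=im[...,0],im[...,1],im[...,2];sp=im.max(2)-im.min(2)
    # upscale for subpixel
    for nm,m,z,roi in(("shim",(sp<25)&(R>110)&(R<172)&(G>=R),63,roiT),
                   ("shoe",(R>G+60),65,roiT),
                   ("blue",(B>R+35),63,roiT),
                   ("foot",(G>R+12)&(G>B+5),12,roiF)):
        b,c,S=blob(m.astype(np.uint8),roi); ct=cont(b)
        w=ray(n,ct,z)[:,:2]; r=rect(w)
        print(n,nm,S[4],"cent",ray(n,c,z)[0,:2].round(1),"rect c",r[0].round(1),np.round(r[1],1),"ang",round(r[2],1)); print(r[3].round(0).tolist())
E
```

```text
top shim 1040 cent [570.2 250.2] rect c [570.3 250.7] [ 50.1 110.7] ang 160.3
[[510.0, 246.0], [614.0, 208.0], [631.0, 256.0], [527.0, 293.0]]
top shoe 55 cent [555.3 287.9] rect c [555.3 288. ] [ 9.2 28.9] ang 159.4
[[540.0, 289.0], [567.0, 279.0], [570.0, 287.0], [543.0, 297.0]]
top blue 286 cent [568.  217.2] rect c [567.5 217.4] [ 11.6 129.8] ang 160.7
[[504.0, 233.0], [627.0, 190.0], [631.0, 201.0], [508.0, 244.0]]
top foot 1526 cent [ 548.6 -203. ] rect c [ 549.3 -202.7] [ 87.3 106.9] ang 14.1
[[487.0, -173.0], [508.0, -258.0], [612.0, -232.0], [590.0, -147.0]]
side shim 643 cent [569.1 249.7] rect c [570.4 249.3] [ 50.8 112.5] ang 160.2
[[509.0, 244.0], [615.0, 206.0], [632.0, 254.0], [526.0, 292.0]]
side shoe 127 cent [580.9 408.2] rect c [579.7 404.7] [26.2 37.6] ang 24.5
[[557.0, 409.0], [568.0, 385.0], [602.0, 401.0], [591.0, 424.0]]
side blue 296 cent [580.7 216.9] rect c [577.5 215.4] [ 56.2 183.8] ang 176.0
[[484.0, 194.0], [667.0, 181.0], [671.0, 237.0], [488.0, 250.0]]
side foot 708 cent [ 551.  -210.7] rect c [ 552.8 -222.8] [108.1 152.1] ang 103.7
[[482.0, -162.0], [518.0, -309.0], [623.0, -284.0], [587.0, -136.0]]
```

Run:
```python
from h import *
im=cv2.imread("pics/top0.png").astype(float);w=np.clip(im[...,2]-im[...,1]+24,0,None);w=w[228:241,397:411];yy,xx=np.mgrid[228:241,397:411]
u=((w*xx).sum()/w.sum(),(w*yy).sum()/w.sum());print(u,[ray("top",u,z)[0].round(1) for z in(55,64,71)])
im=cv2.imread("pics/side0.png").astype(float)
print([ray("side",(349.4,r),z)[0].round(1) for r,z in((214.3,55),(211.5,62))])
print(tri((349.4,210.5),u))
print([proj("side",[548,-205,z]).round(1).tolist() for z in (55,71)])
# seat top edges in the side picture: green top brightness
g=im.astype(np.uint8)[205:232,334:365,1];print(g)
```

```text
(np.float64(403.0662100456621), np.float64(235.2214611872146)) [array([ 550.3, -204.2,   55. ]), array([ 549.2, -202.6,   64. ]), array([ 548.3, -201.5,   71. ])]
[array([ 549.6, -204.5,   55. ]), array([ 551.6, -209. ,   62. ])]
(array([ 548.68739233, -201.57511394,   69.87796427]), np.float64(0.21829663105784672))
[[[349.9, 214.3]], [[350.1, 209.7]]]
[[198 199 199 202 200 203 201 200 200 197 198 200 199 198 199 199 200 199
  199 199 202 201 201 201 199 200 200 200 199 200 199]
 [195 198 198 199 200 199 201 200 201 201 198 199 202 201 202 199 199 201
  200 202 201 202 199 199 200 200 201 200 198 200 200]
 [199 196 197 199 200 198 199 199 199 199 200 201 202 201 200 199 198 201
  200 199 202 198 198 198 199 200 199 202 201 199 198]
 [197 199 197 198 199 201 198 197 197 199 201 201 202 200 200 202 202 202
  199 201 199 200 200 200 199 199 200 201 200 200 201]
 [197 196 199 198 199 199 200 201 201 201 202 200 201 202 203 188 181 197
  201 198 199 199 199 200 199 197 197 198 199 199 197]
 [198 197 198 196 197 197 201 193 192 191 199 204 202 206 180 140 135 187
  204 202 198 199 200 201 
[... 2038 characters left out ...]
   82  84  84  81  82  85  74 108 119 123 123 127 125]
 [123 126 127 125 118  97  83  83  85  83  81  83  85  84  83  84  82  84
   86  84  81  87  87  81  82 114 127 125 125 125 125]
 [100 109 119 126 123 112  98  98  91  91  90  90  86  86  80  81  84  82
   82  84  81  84  84  84  82 114 128 128 122 126 122]
 [ 94  92 118 128 123 123 120 116 121 122 118 118 118 119 104 105 108 101
   95  97  90  90  89  82  97 118 126 121 124 122 122]
 [ 77  68 109 129 125 122 126 125 123 126 122 125 125 124 122 121 123 121
  120 119 118 121 120 119 121 126 128 120 112 125 124]
 [ 82  85 114 126 123 123 123 123 123 124 125 123 124 127 125 125 126 125
  124 125 125 125 128 124 124 123 110  96  95  98 116]]
```

```bash
cat > go.py <<'E'
from h import *
from scipy.spatial.transform import Rotation as Ro
C=np.array([570.2,250.3]);A=np.radians(-19.7);TX=np.array([np.cos(A),np.sin(A)]);TY=np.array([-TX[1],TX[0]])
F=np.array([548.8,-202.3]);FA=14.1
def go(pos,yaw,s=None):
    s=s or state();R=Ro.from_rotvec(s["ee_rot"]).as_matrix();y=np.radians(yaw)
    x=np.array([np.cos(y),np.sin(y),0]);d=np.array([0,0,-1.]);T=np.c_[x,d,np.cross(x,d)]
    print("t mm",(R.T@(np.asarray(pos,float)-s["eef_pos"])).round(2),"r deg",np.degrees(Ro.from_matrix(R.T@T).as_rotvec()).round(2))
def show():
    s=state();R=Ro.from_rotvec(s["ee_rot"]).as_matrix()
    print(s["clock"],"pos",s["eef_pos"].round(2),"yaw",np.degrees(np.arctan2(R[1,0],R[0,0])).round(2),"down",R[:,1].round(4),"F",s["contact_force"].round(2),"gap",s["finger_gap"],"tray xy",((s["eef_pos"][:2]-C)@np.c_[TX,TY]).round(2))
E
python3 -c "
from go import *
p=C+38*TX; go([*p,220],70.3)"
```

```text
t mm [-473.86   30.41  648.81] r deg [-7.0000e-02 -1.3441e+02 -2.0000e-02]
```

Emit:
move_arm:
  increments:
    - {"grip":0,"tx":-0.4739,"ty":0.03,"tz":0.6488,"rx":-0.07,"ry":-134.4,"rz":0}
    - {"grip":0,"tx":-0.4739,"ty":0.03,"tz":0.6488,"rx":-0.07,"ry":-134.4,"rz":0}
    - {"grip":0,"tx":-0.4739,"ty":0.03,"tz":0.6488,"rx":-0.07,"ry":-134.4,"rz":0}
    - {"grip":0,"tx":-0.4739,"ty":0.03,"tz":0.6488,"rx":-0.07,"ry":-134.4,"rz":0}
    - {"grip":0,"tx":-0.4739,"ty":0.03,"tz":0.6488,"rx":-0.07,"ry":-134.4,"rz":0}
    - {"grip":0,"tx":-0.4739,"ty":0.03,"tz":0.6488,"rx":-0.07,"ry":-134.4,"rz":0}
    - {"grip":0,"tx":-0.4739,"ty":0.03,"tz":0.6488,"rx":-0.07,"ry":-134.4,"rz":0}
    - {"grip":0,"tx":-0.4739,"ty":0.03,"tz":0.6488,"rx":-0.07,"ry":-134.4,"rz":0}
    - {"grip":0,"tx":-0.4739,"ty":0.03,"tz":0.6488,"rx":-0.07,"ry":-134.4,"rz":0}
    - {"grip":0,"tx":-0.4739,"ty":0.03,"tz":0.6488,"rx":-0.07,"ry":-134.4,"rz":0}
    - {"grip":0,"tx":-0.4739,"ty":0.03,"tz":0.6488,"rx":-0.07,"ry":-134.4,"rz":0}
    - {"grip":0,"tx":-0.4739,"ty":0.03,"tz":0.6488,"rx":-0.07,"ry":-134.4,"rz":0}
    - {"grip":0,"tx":-0.4739,"ty":0.03,"tz":0.6488,"rx":-0.07,"ry":-134.4,"rz":0}
    - {"grip":0,"tx":-0.4739,"ty":0.03,"tz":0.6488,"rx":-0.07,"ry":-134.4,"rz":0}
    - {"grip":0,"tx":-0.4739,"ty":0.03,"tz":0.6488,"rx":-0.07,"ry":-134.4,"rz":0}
    - {"grip":0,"tx":-0.4739,"ty":0.03,"tz":0.6488,"rx":-0.07,"ry":-134.4,"rz":0}
    - {"grip":0,"tx":-0.4739,"ty":0.03,"tz":0.6488,"rx":-0.07,"ry":-134.4,"rz":0}
  squeeze: 20

```text
clock: 2.22
eef_pos: [605.8, 236.6, 220.9]
ee_rot: [-1.353, -0.951, 0.951]
contact_force: [1.0, 0.3, 1.3]
finger_gap: -0.2
```

```bash
python3 -c "
from go import *
show();p=C+38*TX; go([*p,100],70.3)"
```

```text
2.225 pos [605.79 236.62 220.9 ] yaw 70.21 down [ 2.e-04  0.e+00 -1.e+00] F [0.95 0.3  1.28] gap -0.20451573829853384 tray xy [38.11 -0.88]
t mm [  0.87 120.9    0.14] r deg [ 0.01 -0.09  0.01]
```

Emit:
move_arm:
  increments:
    - {"grip":0,"tx":0.0009,"ty":0.06,"tz":0,"ry":-0.1}
    - {"grip":0,"tx":0.0009,"ty":0.1,"tz":0,"ry":-0.1}
    - {"grip":0,"tx":0.0009,"ty":0.118,"tz":0,"ry":-0.1}
    - {"grip":0,"tx":0.0009,"ty":0.121,"tz":0,"ry":-0.1}
    - {"grip":0,"tx":0.0009,"ty":0.121,"tz":0,"ry":-0.1}
    - {"grip":0,"tx":0.0009,"ty":0.121,"tz":0,"ry":-0.1}

```text
$.increments[0]: bad value
```

```bash
python3 -c "
from go import *
show();show()
s=capture('side');t=capture('top')
def z(i,x,y,w,h,k): return cv2.resize(i[y:y+h,x:x+w,::-1],None,fx=k,fy=k,interpolation=cv2.INTER_CUBIC)
cv2.imwrite('pics/p1.png',np.hstack([z(s,210,230,110,110,3),z(t,160,165,110,110,3)]))"
```

```text
2.225 pos [605.79 236.62 220.9 ] yaw 70.21 down [ 2.e-04  0.e+00 -1.e+00] F [0.95 0.3  1.28] gap -0.20451573829853384 tray xy [38.11 -0.88]
2.225 pos [605.79 236.62 220.9 ] yaw 70.21 down [ 2.e-04  0.e+00 -1.e+00] F [0.95 0.3  1.28] gap -0.20451573829853384 tray xy [38.11 -0.88]
```

View pics/p1.png

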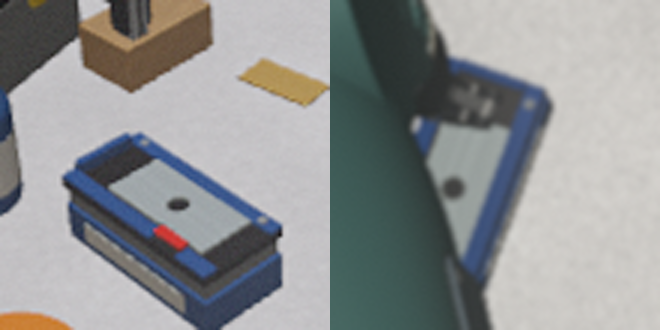

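The call was refused because every field has to be given, so the arm hasn't moved. The picture shows the gripper still high: the tips are at side (252,240) and the shim lies unchanged in the tray. I'll send the same move with all fields filled in.

Emit:
move_arm:
  increments:
    - {"grip":0,"tx":0.0009,"ty":0.06,"tz":0,"rx":0,"ry":-0.1,"rz":0}
    - {"grip":0,"tx":0.0009,"ty":0.1,"tz":0,"rx":0,"ry":-0.1,"rz":0}
    - {"grip":0,"tx":0.0009,"ty":0.118,"tz":0,"rx":0,"ry":-0.1,"rz":0}
    - {"grip":0,"tx":0.0009,"ty":0.121,"tz":0,"rx":0,"ry":-0.1,"rz":0}
    - {"grip":0,"tx":0.0009,"ty":0.121,"tz":0,"rx":0,"ry":-0.1,"rz":0}
    - {"grip":0,"tx":0.0009,"ty":0.121,"tz":0,"rx":0,"ry":-0.1,"rz":0}

```text
clock: 3.08
eef_pos: [606.7, 237.8, 100.9]
ee_rot: [-1.353, -0.954, 0.951]
contact_force: [-0.4, -0.4, 0.0]
finger_gap: 0.0
```

```bash
python3 -c "
from go import *
show()
s=capture('side');t=capture('top');show()
def z(i,x,y,w,h,k): return cv2.resize(i[y:y+h,x:x+w,::-1],None,fx=k,fy=k,interpolation=cv2.INTER_CUBIC)
cv2.imwrite('pics/p2.png',np.hstack([z(s,210,230,110,110,3),z(t,160,165,110,110,3)]))"
```

```text
3.075 pos [606.72 237.83 100.9 ] yaw 70.33 down [ 1.8e-03  5.0e-04 -1.0e+00] F [-0.36 -0.36  0.  ] gap 0.02196687796184863 tray xy [38.58  0.57]
3.175 pos [606.55 237.84 100.62] yaw 70.33 down [ 1.4e-03  4.0e-04 -1.0e+00] F [0.41 0.52 0.39] gap 0.14960067317623393 tray xy [38.42  0.52]
```

View pics/p2.png

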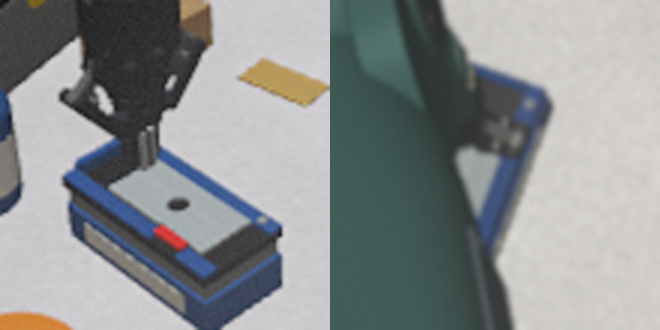

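Emit:
move_arm:
  increments:
    - {"grip":0,"tx":-0.0005,"ty":0.008,"tz":0,"rx":0,"ry":0,"rz":0}
    - {"grip":0,"tx":-0.0005,"ty":0.014,"tz":0,"rx":0,"ry":0,"rz":0}
    - {"grip":0,"tx":-0.0005,"ty":0.016,"tz":0,"rx":0,"ry":0,"rz":0}
    - {"grip":0,"tx":-0.0005,"ty":0.016,"tz":0,"rx":0,"ry":0,"rz":0}
    - {"grip":0,"tx":-0.0005,"ty":0.016,"tz":0,"rx":0,"ry":0,"rz":0}
    - {"grip":0,"tx":-0.0005,"ty":0.016,"tz":0,"rx":0,"ry":0,"rz":0}

```text
clock: 3.92
eef_pos: [606.5, 237.4, 84.8]
ee_rot: [-1.353, -0.954, 0.951]
contact_force: [0.6, -0.8, -0.3]
finger_gap: 0.0
```

```bash
python3 -c "
from go import *
show()"
```

```text
3.925 pos [606.49 237.39  84.77] yaw 70.33 down [ 1.6e-03  4.0e-04 -1.0e+00] F [ 0.56 -0.84 -0.33] gap 0.04467028042115134 tray xy [38.52  0.08]
```

Emit:
move_arm:
  increments:
    - {"grip":0,"tx":0,"ty":0.001,"tz":0,"rx":0,"ry":0,"rz":0}
    - {"grip":0,"tx":0,"ty":0.002,"tz":0,"rx":0,"ry":0,"rz":0}
    - {"grip":0,"tx":0,"ty":0.003,"tz":0,"rx":0,"ry":0,"rz":0}
    - {"grip":0,"tx":0,"ty":0.004,"tz":0,"rx":0,"ry":0,"rz":0}
    - {"grip":0,"tx":0,"ty":0.004,"tz":0,"rx":0,"ry":0,"rz":0}

```text
clock: 4.55
eef_pos: [606.5, 237.4, 80.8]
ee_rot: [-1.353, -0.954, 0.951]
contact_force: [-0.2, -0.2, 1.4]
finger_gap: -0.1
```

```bash
python3 -c "
from go import *
show()"
```

```text
4.55 pos [606.54 237.39  80.76] yaw 70.33 down [ 1.7e-03  4.0e-04 -1.0e+00] F [-0.25 -0.2   1.44] gap -0.12112819675804033 tray xy [38.56  0.09]
```

Emit:
move_arm:
  increments:
    - {"grip":0,"tx":0,"ty":0.0005,"tz":0,"rx":0,"ry":0,"rz":0}
    - {"grip":0,"tx":0,"ty":0.001,"tz":0,"rx":0,"ry":0,"rz":0}
    - {"grip":0,"tx":0,"ty":0.001,"tz":0,"rx":0,"ry":0,"rz":0}

```text
clock: 4.92
eef_pos: [606.5, 237.4, 79.7]
ee_rot: [-1.353, -0.954, 0.951]
contact_force: [-0.2, 0.1, 1.2]
finger_gap: -0.0
```

Emit:
move_arm:
  increments:
    - {"grip":0,"tx":0,"ty":0.0005,"tz":0,"rx":0,"ry":0,"rz":0}
    - {"grip":0,"tx":0,"ty":0.001,"tz":0,"rx":0,"ry":0,"rz":0}
    - {"grip":0,"tx":0,"ty":0.001,"tz":0,"rx":0,"ry":0,"rz":0}

```text
clock: 5.3
eef_pos: [606.5, 237.4, 78.7]
ee_rot: [-1.353, -0.954, 0.951]
contact_force: [-0.6, -0.4, 1.3]
finger_gap: 0.3
```

Emit:
move_arm:
  increments:
    - {"grip":0,"tx":0,"ty":0.0005,"tz":0,"rx":0,"ry":0,"rz":0}
    - {"grip":0,"tx":0,"ty":0.001,"tz":0,"rx":0,"ry":0,"rz":0}
    - {"grip":0,"tx":0,"ty":0.001,"tz":0,"rx":0,"ry":0,"rz":0}

```text
clock: 5.68
eef_pos: [606.7, 237.5, 78.3]
ee_rot: [-1.353, -0.955, 0.951]
contact_force: [-1.7, -0.4, 8.2]
finger_gap: 0.1
```

Emit:
move_arm:
  increments:
    - {"grip":0,"tx":0,"ty":0.0006,"tz":0.002,"rx":0,"ry":0,"rz":0}
    - {"grip":0,"tx":0,"ty":0.0006,"tz":0.004,"rx":0,"ry":0,"rz":0}
    - {"grip":0,"tx":0,"ty":0.0006,"tz":0.006,"rx":0,"ry":0,"rz":0}
    - {"grip":0,"tx":0,"ty":0.0006,"tz":0.008,"rx":0,"ry":0,"rz":0}

```text
clock: 6.18
eef_pos: [599.8, 240.1, 78.3]
ee_rot: [-1.354, -0.956, 0.95]
contact_force: [0.9, -1.7, 6.3]
finger_gap: 0.2
```

```bash
python3 -c "
from go import *
show()
s=capture('side');show()
def z(i,x,y,w,h,k): return cv2.resize(i[y:y+h,x:x+w,::-1],None,fx=k,fy=k,interpolation=cv2.INTER_CUBIC)
cv2.imwrite('pics/p3.png',z(s,220,250,100,90,5))"
```

```text
6.175 pos [599.83 240.06  78.28] yaw 70.32 down [ 4.2e-03  5.0e-04 -1.0e+00] F [ 0.9  -1.65  6.29] gap 0.1879448021377957 tray xy [31.35  0.35]
6.225 pos [599.6  240.12  78.27] yaw 70.32 down [ 4.e-03  5.e-04 -1.e+00] F [ 0.22 -2.12  5.61] gap -0.5663878026088685 tray xy [31.11  0.32]
```

View pics/p3.png

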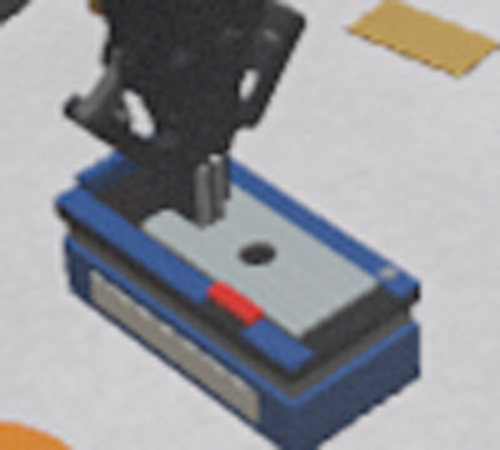

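```bash
cat >> go.py <<'E'
def hole(tag,z,roi=(255,285,60,40),thr=100):
    im=capture('side');cv2.imwrite(f'pics/{tag}.png',im[:,:,::-1]);g=im.max(2)
    # hole: dark blob of limited size surrounded by shim
    p=im.astype(int);sh=((p.max(2)-p.min(2)<25)&(g>110)&(g<178)).astype(np.uint8)
    b,c,S=blob(sh,roi);ct=cv2.findContours(b,cv2.RETR_CCOMP,cv2.CHAIN_APPROX_NONE);
    hs=[q for q,h in zip(ct[0],ct[1][0]) if h[3]>=0 and cv2.contourArea(q)>10]
    for q in hs:
        m=cv2.moments(q);u=(m['m10']/m['m00'],m['m01']/m['m00']);w=ray('side',u,z)[0]
        print('hole',np.round(u,1),w.round(1),'tray',((w[:2]-C)@np.c_[TX,TY]).round(1),m['m00'])
    r=rect(ray('side',cont(b),z)[:,:2]);print('rect',r[0].round(1),np.round(r[1],1),round(r[2],1),'tray',((r[0]-C)@np.c_[TX,TY]).round(1),'x range',((ray('side',cont(b),z)[:,:2]-C)@TX).min().round(1),((ray('side',cont(b),z)[:,:2]-C)@TX).max().round(1))
E
python3 -c "
from go import *
hole('p4',59);show()"
```

```text
hole [291.3 306.8] [510.7 252.2  59. ] tray [-56.7 -18.3] 10.5
hole [281.3 309.4] [527.2 269.5  59. ] tray [-47.    3.6] 93.5
hole [286.8 304.6] [523.6 249.6  59. ] tray [-43.7 -16.4] 13.5
hole [272.7 304.6] [553.1 262.9  59. ] tray [-20.4   6.1] 21.0
hole [278.6 303.3] [543.  253.3  59. ] tray [-26.7  -6.3] 23.5
hole [271.1 300.6] [563.6 252.   59. ] tray [-6.8 -0.6] 31.0
hole [265.2 299.3] [578.3 253.7  59. ] tray [6.5 5.9] 10.5
hole [268.5 296.6] [576.1 242.   59. ] tray [ 8.3 -5.8] 21.5
rect [559.9 253.6] [ 51.5 104.5] 160.3 tray [-10.8  -0.4] x range -63.0 41.5
6.275 pos [599.61 240.13  78.28] yaw 70.33 down [ 3.8e-03  5.0e-04 -1.0e+00] F [-0.03 -0.98  7.41] gap 0.2514057887320838 tray xy [31.11  0.34]
```

Emit:
move_arm:
  increments:
    - {"grip":0,"tx":0,"ty":0.0006,"tz":0.003,"rx":0,"ry":0,"rz":0}
    - {"grip":0,"tx":0,"ty":0.0006,"tz":0.006,"rx":0,"ry":0,"rz":0}
    - {"grip":0,"tx":0,"ty":0.0006,"tz":0.009,"rx":0,"ry":0,"rz":0}
    - {"grip":0,"tx":0,"ty":0.0006,"tz":0.012,"rx":0,"ry":0,"rz":0}
    - {"grip":0,"tx":0,"ty":0.0006,"tz":0.015,"rx":0,"ry":0,"rz":0}

```text
clock: 6.9
eef_pos: [586.1, 245.1, 78.3]
ee_rot: [-1.355, -0.957, 0.949]
contact_force: [1.0, -2.4, 6.6]
finger_gap: 0.2
```

```bash
python3 -c "
from go import *
show();hole('p5',59);show()"
```

```text
6.9 pos [586.12 245.06  78.26] yaw 70.32 down [ 5.6e-03  3.0e-04 -1.0e+00] F [ 1.03 -2.37  6.56] gap 0.19924993739523927 tray xy [16.76  0.44]
hole [287.9 314. ] [506.5 276.9  59. ] tray [-69.    3.6] 30.0
hole [285.4 308.5] [520.1 262.9  59. ] tray [-51.5  -5. ] 16.5
hole [281.3 305.3] [534. 257.  59.] tray [-36.3  -5.9] 11.5
hole [275.1 303.4] [550. 257.  59.] tray [-21.3  -0.5] 33.5
rect [550.8 257. ] [ 51.8 112.4] 160.3 tray [-20.5  -0.2] x range -76.7 35.7
6.95 pos [585.8  245.17  78.28] yaw 70.32 down [ 5.4e-03  3.0e-04 -1.0e+00] F [ 0.41 -1.53  6.74] gap 0.1582216706912899 tray xy [16.41  0.43]
```

Emit:
move_arm:
  increments:
    - {"grip":0,"tx":0,"ty":0.0006,"tz":0.003,"rx":0,"ry":0,"rz":0}
    - {"grip":0,"tx":0,"ty":0.0006,"tz":0.006,"rx":0,"ry":0,"rz":0}
    - {"grip":0,"tx":0,"ty":0.0006,"tz":0.009,"rx":0,"ry":0,"rz":0}
    - {"grip":0,"tx":0,"ty":0.0006,"tz":0.012,"rx":0,"ry":0,"rz":0}
    - {"grip":0,"tx":0,"ty":0.0006,"tz":0.015,"rx":0,"ry":0,"rz":0}
    - {"grip":0,"tx":0,"ty":0.0006,"tz":0.018,"rx":0,"ry":0,"rz":0}

```text
clock: 7.7
eef_pos: [569.5, 251.1, 78.3]
ee_rot: [-1.357, -0.958, 0.948]
contact_force: [0.9, -2.4, 7.6]
finger_gap: -0.0
```

```bash
python3 -c "
from go import *
show();hole('p6',59);show()"
```

```text
7.7 pos [569.54 251.09  78.28] yaw 70.31 down [ 0.0073  0.     -1.    ] F [ 0.89 -2.43  7.62] gap -0.014711772917512972 tray xy [-0.89  0.52]
hole [296.6 315.5] [486.4 273.6  59. ] tray [-86.7  -6.4] 14.0
hole [280.4 306.7] [533.6 262.1  59. ] tray [-38.4  -1.3] 31.0
rect [533.3 262.3] [ 53.1 113.9] 160.3 tray [-38.8  -1.2] x range -95.7 18.1
7.75 pos [569.18 251.2   78.25] yaw 70.32 down [ 0.007  0.    -1.   ] F [-0.3  -2.16  6.97] gap -0.045134451764146676 tray xy [-1.26  0.5 ]
```

Emit:
move_arm:
  increments:
    - {"grip":0,"tx":0,"ty":0.0006,"tz":0.003,"rx":0,"ry":0,"rz":0}
    - {"grip":0,"tx":0,"ty":0.0006,"tz":0.006,"rx":0,"ry":0,"rz":0}
    - {"grip":0,"tx":0,"ty":0.0006,"tz":0.009,"rx":0,"ry":0,"rz":0}
    - {"grip":0,"tx":0,"ty":0.0006,"tz":0.012,"rx":0,"ry":0,"rz":0}
    - {"grip":0,"tx":0,"ty":0.0006,"tz":0.015,"rx":0,"ry":0,"rz":0}
    - {"grip":0,"tx":0,"ty":0.0006,"tz":0.018,"rx":0,"ry":0,"rz":0}
    - {"grip":0,"tx":0,"ty":0.0006,"tz":0.0205,"rx":0,"ry":0,"rz":0}
    - {"grip":0,"tx":0,"ty":0.0005,"tz":0.0205,"rx":0,"ry":0,"rz":0}

```text
clock: 8.75
eef_pos: [550.3, 258.0, 78.3]
ee_rot: [-1.357, -0.959, 0.947]
contact_force: [-0.4, -1.3, 7.6]
finger_gap: 0.0
```

```bash
python3 -c "
from go import *
show();hole('p7',59,roi=(255,285,70,60));show()
i=cv2.imread('pics/p7.png');cv2.imwrite('pics/p7z.png',cv2.resize(i[250:345,225:325],None,fx=5,fy=5,interpolation=cv2.INTER_CUBIC))"
```

```text
8.75 pos [550.3  258.03  78.25] yaw 70.31 down [ 8.4e-03 -1.0e-04 -1.0e+00] F [-0.39 -1.25  7.64] gap 0.010584609766504145 tray xy [-21.34   0.57]
hole [286.4 310.8] [514.4 269.   59. ] tray [-58.8  -1.2] 33.0
rect [514.4 269.7] [ 52.2 113.9] 161.1 tray [-59.1  -0.5] x range -116.0 -2.3
8.8 pos [550.33 258.04  78.26] yaw 70.31 down [ 0.0084 -0.     -1.    ] F [-1.62 -2.18  8.56] gap -0.035044242682932734 tray xy [-21.32   0.59]
```

View pics/p7z.png

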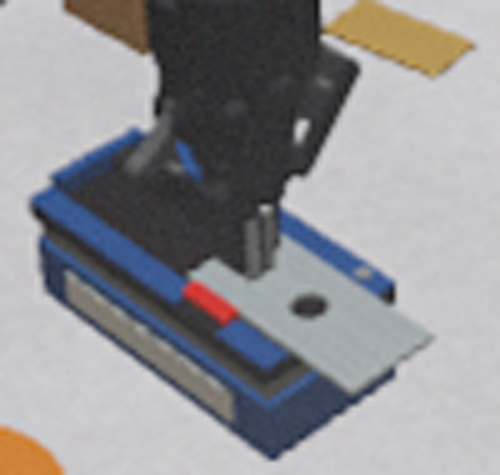

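The side picture shows about 37 mm of overhang: the hole is at pixel (286,311) and the front end reaches past the open edge. Next I'll raise the tool straight up and open the fingers.

Emit:
move_arm:
  increments:
    - {"grip":0,"tx":0,"ty":-0.002,"tz":0,"rx":0,"ry":0,"rz":0}
    - {"grip":0,"tx":0,"ty":-0.006,"tz":0,"rx":0,"ry":0,"rz":0}
    - {"grip":0,"tx":0,"ty":-0.014,"tz":0,"rx":0,"ry":0,"rz":0}
    - {"grip":0.085,"tx":0,"ty":-0.03,"tz":0,"rx":0,"ry":0,"rz":0}
    - {"grip":0.085,"tx":0,"ty":-0.06,"tz":0.03,"rx":0,"ry":0,"rz":0}
    - {"grip":0.085,"tx":0,"ty":-0.06,"tz":0.074,"rx":0,"ry":0,"rz":0}
    - {"grip":0.085,"tx":0,"ty":-0.06,"tz":0.074,"rx":0,"ry":0,"rz":0}
    - {"grip":0.085,"tx":0,"ty":-0.06,"tz":0.074,"rx":0,"ry":0,"rz":0}

```text
clock: 9.8
eef_pos: [480.5, 283.1, 138.1]
ee_rot: [-1.358, -0.96, 0.947]
contact_force: [0.9, 0.0, 0.2]
finger_gap: 84.9
```

```bash
python3 -c "
from go import *
show();hole('p8',63,roi=(255,280,70,65));show()
go([*(C-95.5*TX-0.3*TY),100],70.3)
i=cv2.imread('pics/p8.png');cv2.imwrite('pics/p8z.png',cv2.resize(i[230:345,225:335],None,fx=5,fy=5,interpolation=cv2.INTER_CUBIC))"
```

```text
9.8 pos [480.54 283.06 138.06] yaw 70.33 down [ 9.1e-03  1.0e-04 -1.0e+00] F [0.91 0.04 0.17] gap 84.90561333469373 tray xy [-95.46   0.62]
hole [286.2 309.5] [514.7 269.1  63. ] tray [-58.6  -1. ] 32.5
rect [514.  268.1] [ 53.4 113. ] 159.5 tray [-58.9  -2.2] x range -115.6 -2.3
9.85 pos [480.81 282.88 137.82] yaw 70.3 down [ 0.0088  0.     -1.    ] F [ 0.8  -0.86  1.68] gap 85.03883380753324 tray xy [-95.15   0.54]
t mm [-0.95 37.81  0.67] r deg [ 0.48 -0.    0.17]
```

View pics/p8z.png

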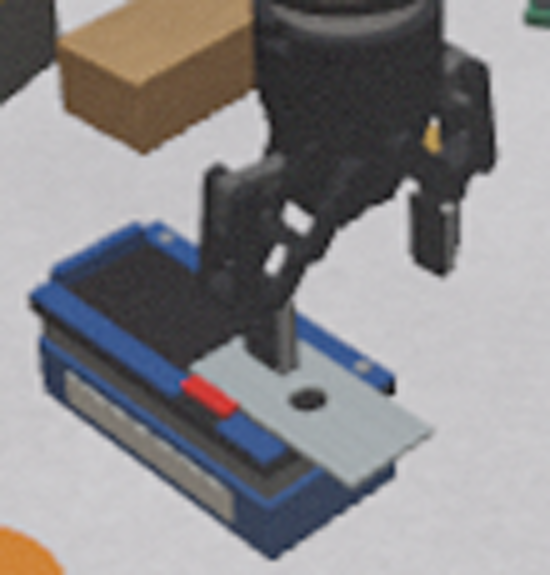

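The shim stays flat on the risen deck, with the hole at side pixel (286,309). The open jaws straddle its front end, so I'll go down and pinch it.

Emit:
move_arm:
  increments:
    - {"grip":0.066,"tx":0,"ty":0.02,"tz":0.0007,"rx":0.5,"ry":0,"rz":0.2}
    - {"grip":0.066,"tx":0,"ty":0.04,"tz":0.0007,"rx":0.5,"ry":0,"rz":0.2}
    - {"grip":0.066,"tx":0,"ty":0.05,"tz":0.0007,"rx":0.5,"ry":0,"rz":0.2}
    - {"grip":0.066,"tx":0,"ty":0.05,"tz":0.0007,"rx":0.5,"ry":0,"rz":0.2}
    - {"grip":0.066,"tx":0,"ty":0.05,"tz":0.0007,"rx":0.5,"ry":0,"rz":0.2}

```text
clock: 10.48
eef_pos: [481.1, 283.2, 88.4]
ee_rot: [-1.353, -0.952, 0.952]
contact_force: [0.3, 0.1, -0.6]
finger_gap: 66.0
```

```bash
python3 -c "
from go import *
show()
go([*(C-95.5*TX+0.4*TY),66],70.3)
i=capture('side')[:,:,::-1];cv2.imwrite('pics/p9z.png',cv2.resize(i[230:345,225:335],None,fx=5,fy=5,interpolation=cv2.INTER_CUBIC))"
```

```text
10.475 pos [481.11 283.2   88.43] yaw 70.29 down [ 3.e-04 -0.e+00 -1.e+00] F [ 0.3   0.07 -0.55] gap 65.9551473915188 tray xy [-94.97   0.94]
t mm [-0.54 22.43  0.54] r deg [ 0.01 -0.01  0.  ]
```

View pics/p9z.png

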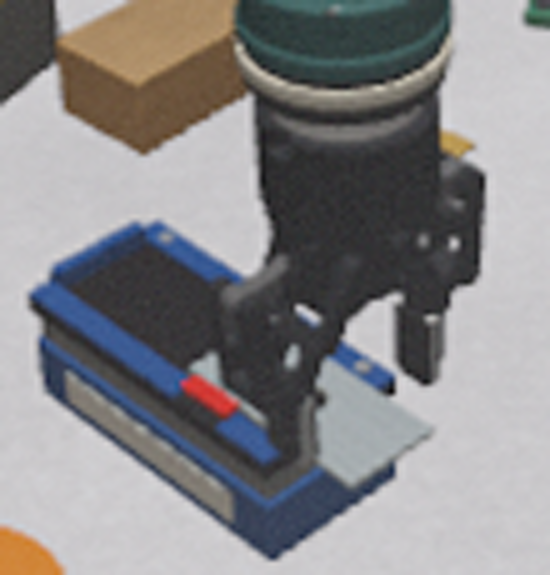

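Emit:
move_arm:
  increments:
    - {"grip":0.066,"tx":-0.0005,"ty":0.006,"tz":0.0007,"rx":0,"ry":0,"rz":0}
    - {"grip":0.066,"tx":-0.0005,"ty":0.011,"tz":0.0007,"rx":0,"ry":0,"rz":0}
    - {"grip":0.066,"tx":-0.0005,"ty":0.016,"tz":0.0007,"rx":0,"ry":0,"rz":0}
    - {"grip":0.066,"tx":-0.0005,"ty":0.0205,"tz":0.0007,"rx":0,"ry":0,"rz":0}
    - {"grip":0.066,"tx":-0.0005,"ty":0.0225,"tz":0.0007,"rx":0,"ry":0,"rz":0}
    - {"grip":0.066,"tx":-0.0005,"ty":0.0225,"tz":0.0007,"rx":0,"ry":0,"rz":0}

```text
clock: 11.28
eef_pos: [480.2, 283.0, 65.9]
ee_rot: [-1.353, -0.952, 0.952]
contact_force: [0.0, 0.0, 0.1]
finger_gap: 66.1
```

```bash
python3 -c "
from go import *
show()
i=capture('side')[:,:,::-1];cv2.imwrite('pics/p10z.png',cv2.resize(i[230:345,225:335],None,fx=5,fy=5,interpolation=cv2.INTER_CUBIC))"
```

```text
11.275 pos [480.22 282.98  65.88] yaw 70.29 down [ 2.e-04 -0.e+00 -1.e+00] F [0.04 0.   0.07] gap 66.05614144092482 tray xy [-95.73   0.43]
```

View pics/p10z.png

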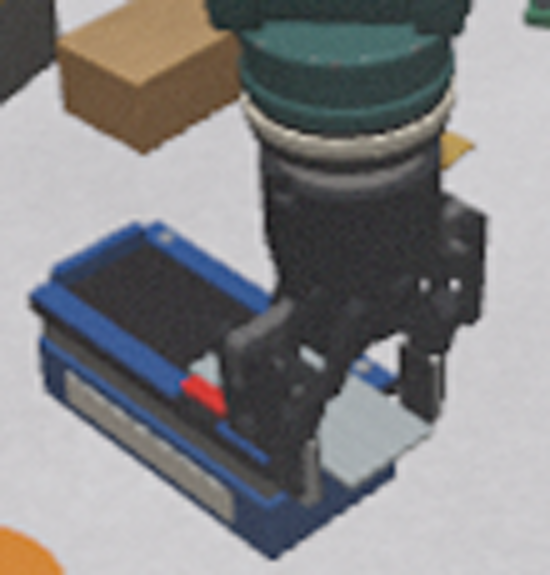

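```bash
python3 -c "
from go import *
for x in(-85,-95,-106):
  for y in (33,36):
    print(x,y,[proj('side',[*(C+x*TX+y*TY),z]).round(1).tolist() for z in(45,53,60)])"
```

```text
-85 33 [[[283.2, 328.6]], [[283.0, 325.9]], [[282.9, 323.5]]]
-85 36 [[[282.2, 329.3]], [[282.0, 326.6]], [[281.8, 324.2]]]
-95 33 [[[286.2, 330.8]], [[286.1, 328.1]], [[286.0, 325.7]]]
-95 36 [[[285.2, 331.5]], [[285.1, 328.8]], [[284.9, 326.4]]]
-106 33 [[[289.7, 333.3]], [[289.5, 330.6]], [[289.4, 328.2]]]
-106 36 [[[288.6, 334.0]], [[288.5, 331.3]], [[288.4, 328.9]]]
```

The fingertips are about 6–8 mm below the shim, at about (288,330). I'll close on it now.

Emit:
move_arm:
  increments:
    - {"grip":0.056,"tx":0,"ty":0,"tz":0,"rx":0,"ry":0,"rz":0}
    - {"grip":0.052,"tx":0,"ty":0,"tz":0,"rx":0,"ry":0,"rz":0}
    - {"grip":0.046,"tx":0,"ty":0,"tz":0,"rx":0,"ry":0,"rz":0}
    - {"grip":0.044,"tx":0,"ty":0,"tz":0,"rx":0,"ry":0,"rz":0}
    - {"grip":0.044,"tx":0,"ty":0,"tz":0,"rx":0,"ry":0,"rz":0}
    - {"grip":0.044,"tx":0,"ty":0,"tz":0,"rx":0,"ry":0,"rz":0}
  squeeze: 40

```text
clock: 12.08
eef_pos: [480.3, 283.0, 66.0]
ee_rot: [-1.353, -0.952, 0.952]
contact_force: [0.0, -1.4, 1.4]
finger_gap: 48.3
```

```bash
python3 -c "
from go import *
show()
i=capture('side')[:,:,::-1];cv2.imwrite('pics/p11z.png',cv2.resize(i[230:345,225:335],None,fx=5,fy=5,interpolation=cv2.INTER_CUBIC))"
```

```text
12.075 pos [480.26 282.97  66.03] yaw 70.29 down [ 4.e-04 -0.e+00 -1.e+00] F [ 0.02 -1.36  1.38] gap 48.31195094333907 tray xy [-95.69   0.44]
```

View pics/p11z.png

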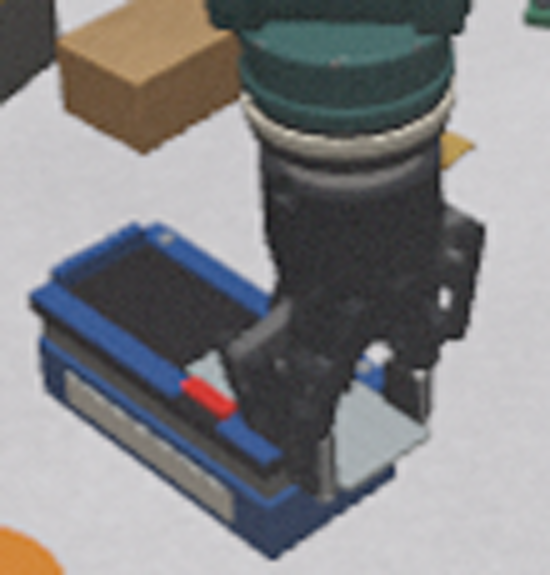

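Emit:
move_arm:
  increments:
    - {"grip":0.044,"tx":0,"ty":0,"tz":0,"rx":0,"ry":0,"rz":0}
    - {"grip":0.044,"tx":0,"ty":-0.002,"tz":0,"rx":0,"ry":0,"rz":0}
    - {"grip":0.044,"tx":0,"ty":-0.006,"tz":0,"rx":0,"ry":0,"rz":0}
    - {"grip":0.044,"tx":0,"ty":-0.012,"tz":0,"rx":0,"ry":0,"rz":0}
    - {"grip":0.044,"tx":0,"ty":-0.02,"tz":0,"rx":0,"ry":0,"rz":0}
    - {"grip":0.044,"tx":0,"ty":-0.02,"tz":0,"rx":0,"ry":0,"rz":0}

```text
clock: 12.88
eef_pos: [480.8, 283.3, 86.9]
ee_rot: [-1.353, -0.954, 0.951]
contact_force: [-0.2, 0.8, 0.4]
finger_gap: 48.3
```

```bash
python3 -c "
from go import *
show()
i=capture('side')[:,:,::-1];cv2.imwrite('pics/p12z.png',cv2.resize(i[230:345,225:335],None,fx=5,fy=5,interpolation=cv2.INTER_CUBIC))"
```

```text
12.875 pos [480.76 283.26  86.87] yaw 70.29 down [ 1.8e-03  6.0e-04 -1.0e+00] F [-0.18  0.8   0.42] gap 48.29600402268675 tray xy [-95.31   0.88]
```

View pics/p12z.png

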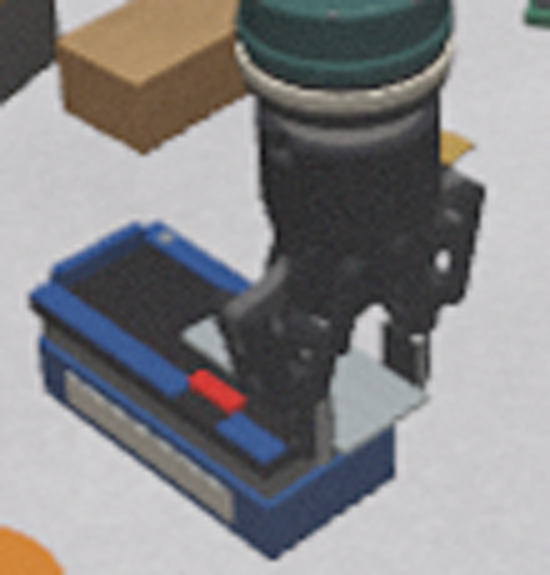

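Emit:
move_arm:
  increments:
    - {"grip":0.044,"tx":0,"ty":-0.02,"tz":0,"rx":0,"ry":0,"rz":0}
    - {"grip":0.044,"tx":0,"ty":-0.05,"tz":0,"rx":0,"ry":0,"rz":0}
    - {"grip":0.044,"tx":0,"ty":-0.08,"tz":0,"rx":0,"ry":0,"rz":0}
    - {"grip":0.044,"tx":0,"ty":-0.1,"tz":0,"rx":0,"ry":0,"rz":0}
    - {"grip":0.044,"tx":0,"ty":-0.1,"tz":0,"rx":0,"ry":0,"rz":0}

```text
clock: 13.55
eef_pos: [480.9, 283.3, 187.3]
ee_rot: [-1.353, -0.955, 0.95]
contact_force: [-0.2, -0.2, -0.7]
finger_gap: 48.5
```

```bash
python3 -c "
from go import *
show(); a=np.radians(FA); go([*(F-36.9*np.array([np.cos(a),np.sin(a)])),160],90+FA)
i=capture('side')[:,:,::-1];cv2.imwrite('pics/p13z.png',cv2.resize(i[180:300,210:370],None,fx=4,fy=4,interpolation=cv2.INTER_CUBIC))"
```

```text
13.55 pos [480.94 283.35 187.26] yaw 70.29 down [ 0.0031  0.0012 -1.    ] F [-0.19 -0.17 -0.72] gap 48.53165114948174 tray xy [-95.17   1.03]
t mm [-454.91   26.77 -196.92] r deg [  0.18 -33.81   0.08]
```

View pics/p13z.png

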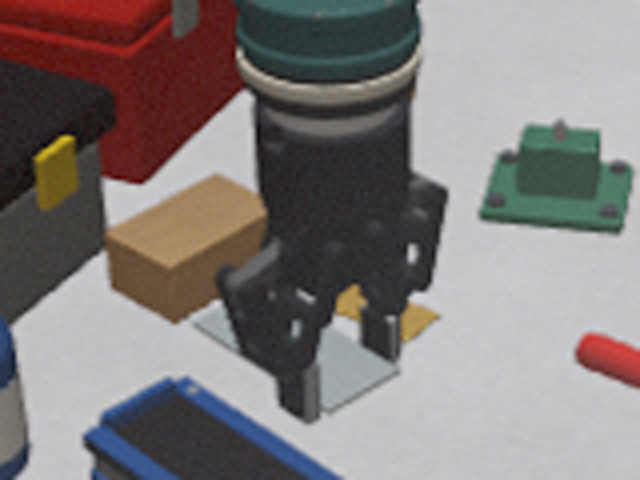

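Emit:
move_arm:
  increments:
    - {"grip":0.044,"tx":-0.018,"ty":0,"tz":-0.008,"rx":0,"ry":-1.4,"rz":0}
    - {"grip":0.044,"tx":-0.045,"ty":0,"tz":-0.02,"rx":0,"ry":-3.4,"rz":0}
    - {"grip":0.044,"tx":-0.08,"ty":0,"tz":-0.035,"rx":0,"ry":-6,"rz":0}
    - {"grip":0.044,"tx":-0.115,"ty":0,"tz":-0.05,"rx":0,"ry":-8.5,"rz":0}
    - {"grip":0.044,"tx":-0.15,"ty":0,"tz":-0.065,"rx":0,"ry":-11,"rz":0}
    - {"grip":0.044,"tx":-0.185,"ty":0,"tz":-0.08,"rx":0,"ry":-13.7,"rz":0}
    - {"grip":0.044,"tx":-0.22,"ty":0,"tz":-0.095,"rx":0,"ry":-16.3,"rz":0}
    - {"grip":0.044,"tx":-0.255,"ty":0,"tz":-0.11,"rx":0,"ry":-19,"rz":0}
    - {"grip":0.044,"tx":-0.29,"ty":0,"tz":-0.125,"rx":0.1,"ry":-21.5,"rz":0}
    - {"grip":0.044,"tx":-0.325,"ty":0.005,"tz":-0.14,"rx":0.1,"ry":-24,"rz":0}
    - {"grip":0.044,"tx":-0.36,"ty":0.01,"tz":-0.155,"rx":0.1,"ry":-26.7,"rz":0}
    - {"grip":0.044,"tx":-0.395,"ty":0.015,"tz":-0.17,"rx":0.2,"ry":-29.3,"rz":0.1}
    - {"grip":0.044,"tx":-0.425,"ty":0.02,"tz":-0.184,"rx":0.2,"ry":-31.6,"rz":0.1}
    - {"grip":0.044,"tx":-0.445,"ty":0.025,"tz":-0.192,"rx":0.2,"ry":-33,"rz":0.1}
    - {"grip":0.044,"tx":-0.455,"ty":0.027,"tz":-0.197,"rx":0.2,"ry":-33.8,"rz":0.1}
    - {"grip":0.044,"tx":-0.455,"ty":0.027,"tz":-0.197,"rx":0.2,"ry":-33.8,"rz":0.1}
    - {"grip":0.044,"tx":-0.455,"ty":0.027,"tz":-0.197,"rx":0.2,"ry":-33.8,"rz":0.1}
    - {"grip":0.044,"tx":-0.455,"ty":0.027,"tz":-0.197,"rx":0.2,"ry":-33.8,"rz":0.1}

```text
clock: 15.85
eef_pos: [512.6, -210.9, 159.1]
ee_rot: [-1.082, -1.387, 1.39]
contact_force: [-0.3, -0.1, -0.8]
finger_gap: 48.6
```

```bash
python3 -c "
from go import *
show()
i=capture('side')[:,:,::-1];cv2.imwrite('pics/s14.png',i);j=capture('top')[:,:,::-1];cv2.imwrite('pics/t14.png',j)
cv2.imwrite('pics/p14z.png',np.hstack([cv2.resize(i[120:240,295:425],None,fx=3,fy=3,interpolation=cv2.INTER_CUBIC),cv2.resize(j[170:290,330:460],None,fx=3,fy=3,interpolation=cv2.INTER_CUBIC)]))"
```

```text
15.85 pos [ 512.63 -210.9   159.11] yaw 104.13 down [-0.0017 -0.001  -1.    ] F [-0.3  -0.06 -0.75] gap 48.61097330893234 tray xy [ 101.27 -453.62]
```

View pics/p14z.png

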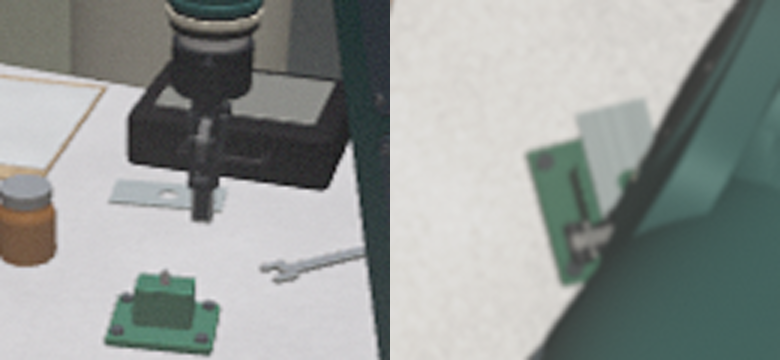

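```bash
python3 -c "
from go import *
i=cv2.imread('pics/s14.png');print(i[178:192,340:364,2])
i=cv2.imread('pics/s14.png');j=cv2.imread('pics/t14.png')
cv2.imwrite('pics/p14y.png',np.hstack([cv2.resize(i[172:195,325:375],None,fx=8,fy=8,interpolation=cv2.INTER_NEAREST),cv2.resize(j[198:221,385:435],None,fx=8,fy=8,interpolation=cv2.INTER_NEAREST)]))
"
```

```text
[[207 207 207 207 208 208 208 208 211 211 209 212 212 214 214 216 217 165
   71  53  71  70  56  64]
 [207 211 209 210 210 210 211 209 208 208 211 211 212 210 211 212 214 170
   68  71  85  81  84  78]
 [182 182 182 190 191 190 196 195 197 202 203 204 209 212 212 213 204 146
   59  68  75  76  75  71]
 [171 172 171 173 174 175 177 178 179 179 181 179 183 185 184 189 191 137
   43  56  59  58  61  63]
 [174 175 175 173 172 172 170 172 173 173 170 172 173 173 171 175 178 141
   80  63  50  50  59  54]
 [177 174 174 175 175 175 176 175 161 154 143 139 153 168 173 175 174 172
  143  98  66  58  51  55]
 [175 176 176 175 175 177 176 165 161 177 194 188 181 175 171 176 177 179
  154 106  67  57  57  61]
 [175 175 173 173 175 175 173 172 182 199 213 212 207 196 181 176 174 178
  156 106  60  59  65  58]
 [175 175 173 172 173 173 175 173 177 184 184 188 184 179 174 172 175 177
  152 106  61  60  64  59]
 [161 166 167 164 175 177 175 177 175 174 173 173 174 173 174 175 174 177
  155 101  63  58  55  58]
 [168 155 146 145 150 140 132 138 141 145 151 152 163 167 167 164 172 180
  158 100  62  61  61  54]
 [206 205 204 203 201 200 200 189 182 181 184 173 164 156 143 144 150 143
  126  94  64  59  59  54]
 [213 213 213 213 212 212 213 211 209 207 209 207 204 203 201 201 201 204
  164  89  63  55  59  55]
 [210 209 209 209 209 209 209 211 210 212 212 212 213 213 213 212 213 218
  175  83  61  64  64  59]]
```

View pics/p14y.png

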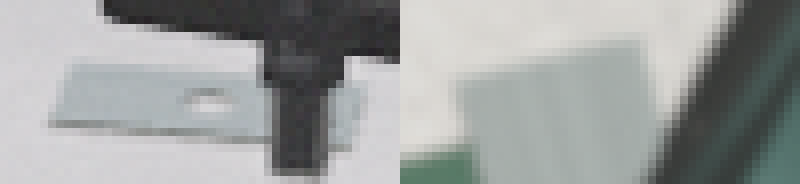

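```bash
python3 -c "
from go import *
a=np.radians(FA);FX=np.array([np.cos(a),np.sin(a)]);FY=np.array([-FX[1],FX[0]])
for s,t in(((330.7,186.5),(392,207.75)),((333,179.4),(414.5,202.25))):
    x,e=tri(s,t);print(x.round(1),e, 'foot',((x[:2]-F)@np.c_[FX,FY]).round(1))
for z in(153,155,156): 
  h=ray('side',(350.6,184.9),z)[0];print('hole',h.round(1),((h[:2]-F)@np.c_[FX,FY]).round(1))
for z in (153,156):
  for t in((392,207.75),(414.5,202.25)):
    h=ray('top',t,z)[0];print('rear',h.round(1),((h[:2]-F)@np.c_[FX,FY]).round(1))
print(proj('side',[*F,156]),proj('side',[512.6,-210.9,154.6]))
"
```

```text
[ 595.7 -165.5  156.8] 0.06555501331066657 foot [54.5 24.3]
[ 607.9 -212.6  156.3] 0.7330902695662027 foot [ 54.8 -24.4]
hole [ 549.8 -206.1  153. ] [ 0.  -3.9]
hole [ 548.3 -202.3  155. ] [-0.4  0.2]
hole [ 547.6 -200.3  156. ] [-0.7  2.2]
rear [ 596.4 -166.   153. ] [55.  23.6]
rear [ 607.8 -213.5  153. ] [ 54.5 -25.2]
rear [ 595.9 -165.5  156. ] [54.6 24.2]
rear [ 607.2 -212.9  156. ] [ 54.1 -24.5]
[[350.47149038 184.55509849]] [[363.15227961 186.07855405]]
```

The held shim is level with the hole on the stud axis to within about 1 mm: hole at side (350.6,184.9) against the stud axis at (350.5,184.6). The rear corners are at ±24.4 mm about the foot axis, so I'll lower it.

Emit:
move_arm:
  increments:
    - {"grip":0.044,"tx":0,"ty":0.015,"tz":-0.0004,"rx":-0.1,"ry":0,"rz":0}
    - {"grip":0.044,"tx":0,"ty":0.035,"tz":-0.0004,"rx":-0.1,"ry":0,"rz":0}
    - {"grip":0.044,"tx":0,"ty":0.055,"tz":-0.0004,"rx":-0.1,"ry":0,"rz":0}
    - {"grip":0.044,"tx":0,"ty":0.07,"tz":-0.0004,"rx":-0.1,"ry":0,"rz":0}
    - {"grip":0.044,"tx":0,"ty":0.078,"tz":-0.0004,"rx":-0.1,"ry":0,"rz":0}
    - {"grip":0.044,"tx":0,"ty":0.078,"tz":-0.0004,"rx":-0.1,"ry":0,"rz":0}
    - {"grip":0.044,"tx":0,"ty":0.078,"tz":-0.0004,"rx":-0.1,"ry":0,"rz":0}

```text
clock: 16.82
eef_pos: [513.2, -211.3, 81.7]
ee_rot: [-1.084, -1.388, 1.389]
contact_force: [0.5, -0.3, -0.3]
finger_gap: 48.5
```

```bash
python3 -c "
from go import *
show()
i=capture('side')[:,:,::-1];cv2.imwrite('pics/s15.png',i);j=capture('top')[:,:,::-1];cv2.imwrite('pics/t15.png',j)
cv2.imwrite('pics/p15z.png',np.hstack([cv2.resize(i[180:245,315:385],None,fx=5,fy=5,interpolation=cv2.INTER_CUBIC),cv2.resize(j[190:255,360:430],None,fx=5,fy=5,interpolation=cv2.INTER_CUBIC)]))"
```

```text
16.825 pos [ 513.21 -211.26   81.67] yaw 104.13 down [ 8.0e-04 -1.1e-03 -1.0e+00] F [ 0.47 -0.31 -0.26] gap 48.45576859677095 tray xy [ 101.94 -453.76]
```

View pics/p15z.png

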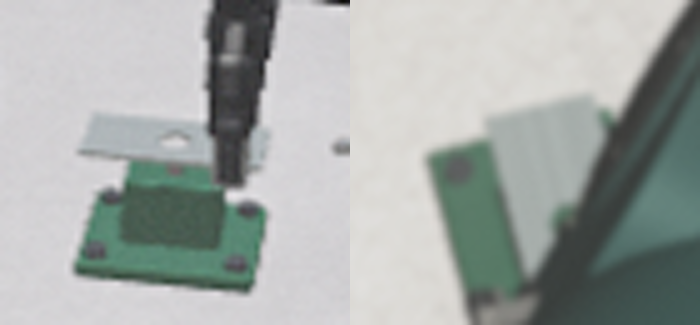

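Emit:
move_arm:
  increments:
    - {"grip":0.044,"tx":0,"ty":0.003,"tz":0,"rx":0,"ry":0,"rz":0}
    - {"grip":0.044,"tx":0,"ty":0.006,"tz":0,"rx":0,"ry":0,"rz":0}
    - {"grip":0.044,"tx":0,"ty":0.009,"tz":0,"rx":0,"ry":0,"rz":0}
    - {"grip":0.044,"tx":0,"ty":0.012,"tz":0,"rx":0,"ry":0,"rz":0}
    - {"grip":0.044,"tx":0,"ty":0.014,"tz":0,"rx":0,"ry":0,"rz":0}
    - {"grip":0.044,"tx":0,"ty":0.014,"tz":0,"rx":0,"ry":0,"rz":0}

```text
clock: 17.68
eef_pos: [513.1, -211.3, 67.5]
ee_rot: [-1.083, -1.388, 1.389]
contact_force: [0.2, -0.2, -0.7]
finger_gap: 48.4
```

```bash
python3 -c "
from go import *
show()
i=capture('side')[:,:,::-1];cv2.imwrite('pics/s16.png',i);j=capture('top')[:,:,::-1];cv2.imwrite('pics/t16.png',j)
cv2.imwrite('pics/p16z.png',np.hstack([cv2.resize(i[180:245,315:385],None,fx=5,fy=5,interpolation=cv2.INTER_CUBIC),cv2.resize(j[190:255,360:430],None,fx=5,fy=5,interpolation=cv2.INTER_CUBIC)]))"
```

```text
17.675 pos [ 513.1  -211.26   67.48] yaw 104.12 down [ 5.e-04 -1.e-03 -1.e+00] F [ 0.19 -0.18 -0.7 ] gap 48.36515781422558 tray xy [ 101.83 -453.79]
```

View pics/p16z.png

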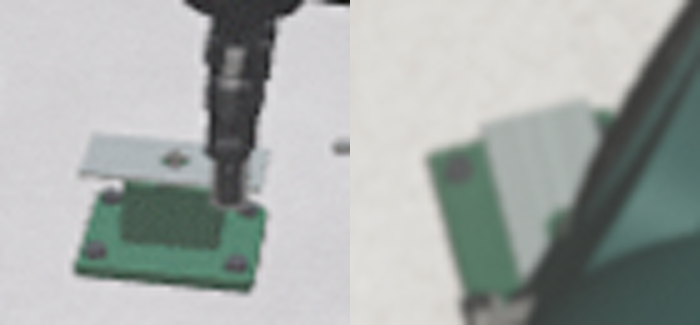

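The stud shows inside the hole at about (350,211) in the side view, with no contact force. I'll finish lowering in small steps.

Emit:
move_arm:
  increments:
    - {"grip":0.044,"tx":0,"ty":0.0015,"tz":0,"rx":0,"ry":0,"rz":0}
    - {"grip":0.044,"tx":0,"ty":0.003,"tz":0,"rx":0,"ry":0,"rz":0}
    - {"grip":0.044,"tx":0,"ty":0.0045,"tz":0,"rx":0,"ry":0,"rz":0}
    - {"grip":0.044,"tx":0,"ty":0.005,"tz":0,"rx":0,"ry":0,"rz":0}
    - {"grip":0.044,"tx":0,"ty":0.005,"tz":0,"rx":0,"ry":0,"rz":0}

```text
clock: 18.4
eef_pos: [513.2, -211.3, 62.7]
ee_rot: [-1.084, -1.388, 1.389]
contact_force: [0.1, -1.1, -0.4]
finger_gap: 48.4
```

Emit:
move_arm:
  increments:
    - {"grip":0.044,"tx":0,"ty":0.0004,"tz":0,"rx":0,"ry":0,"rz":0}
    - {"grip":0.044,"tx":0,"ty":0.0008,"tz":0,"rx":0,"ry":0,"rz":0}
    - {"grip":0.044,"tx":0,"ty":0.0008,"tz":0,"rx":0,"ry":0,"rz":0}

```text
clock: 18.77
eef_pos: [513.2, -211.3, 61.9]
ee_rot: [-1.084, -1.388, 1.389]
contact_force: [-0.4, 0.2, -0.3]
finger_gap: 48.6
```

Emit:
move_arm:
  increments:
    - {"grip":0.044,"tx":0,"ty":0.0003,"tz":0,"rx":0,"ry":0,"rz":0}
    - {"grip":0.044,"tx":0,"ty":0.0006,"tz":0,"rx":0,"ry":0,"rz":0}
    - {"grip":0.044,"tx":0,"ty":0.0006,"tz":0,"rx":0,"ry":0,"rz":0}

```text
clock: 19.15
eef_pos: [513.2, -211.3, 61.5]
ee_rot: [-1.084, -1.388, 1.389]
contact_force: [-1.7, -0.0, 4.6]
finger_gap: 48.3
```

Emit:
move_arm:
  increments:
    - {"grip":0.044,"tx":0,"ty":0.0003,"tz":0,"rx":0,"ry":0,"rz":0}
    - {"grip":0.044,"tx":0,"ty":0.0006,"tz":0,"rx":0,"ry":0,"rz":0}
    - {"grip":0.044,"tx":0,"ty":0.0006,"tz":0,"rx":0,"ry":0,"rz":0}

```text
clock: 19.52
eef_pos: [513.3, -211.4, 61.3]
ee_rot: [-1.085, -1.389, 1.389]
contact_force: [-3.1, 0.9, 9.7]
finger_gap: 48.4
```

Emit:
move_arm:
  increments:
    - {"grip":0.044,"tx":0,"ty":0.0002,"tz":0,"rx":0,"ry":0,"rz":0}
    - {"grip":0.044,"tx":0,"ty":0.0002,"tz":0,"rx":0,"ry":0,"rz":0}

```text
clock: 19.77
eef_pos: [513.4, -211.4, 61.4]
ee_rot: [-1.085, -1.389, 1.389]
contact_force: [-1.3, 0.1, 5.9]
finger_gap: 48.3
```

```bash
python3 -c "
from go import *
show()
i=capture('side')[:,:,::-1];cv2.imwrite('pics/s17.png',i)
cv2.imwrite('pics/p17z.png',cv2.resize(i[180:245,315:385],None,fx=8,fy=8,interpolation=cv2.INTER_CUBIC))"
```

```text
19.775 pos [ 513.36 -211.41   61.39] yaw 104.13 down [ 0.0017 -0.0017 -1.    ] F [-1.32  0.05  5.91] gap 48.32557910405144 tray xy [ 102.13 -453.84]
```

View pics/p17z.png

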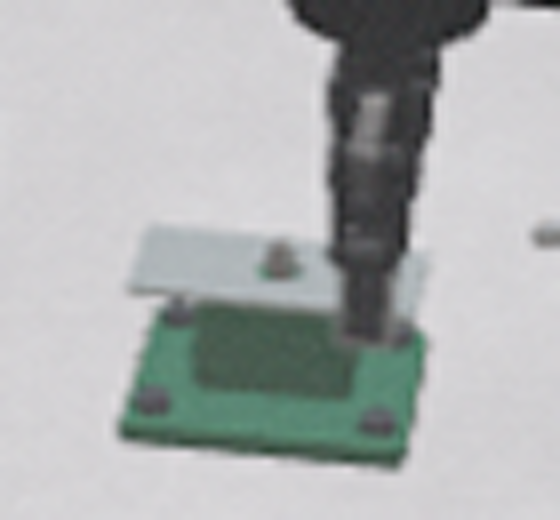

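The shim is down on the seat and the stud comes through the hole at about (350,212). I'll release, and then go straight up.

Emit:
move_arm:
  increments:
    - {"grip":0.05,"tx":0,"ty":0,"tz":0,"rx":0,"ry":0,"rz":0}
    - {"grip":0.053,"tx":0,"ty":0,"tz":0,"rx":0,"ry":0,"rz":0}
    - {"grip":0.058,"tx":0,"ty":0,"tz":0,"rx":0,"ry":0,"rz":0}
    - {"grip":0.066,"tx":0,"ty":0,"tz":0,"rx":0,"ry":0,"rz":0}
    - {"grip":0.07,"tx":0,"ty":0,"tz":0,"rx":0,"ry":0,"rz":0}
    - {"grip":0.07,"tx":0,"ty":0,"tz":0,"rx":0,"ry":0,"rz":0}

```text
clock: 20.58
eef_pos: [513.4, -211.4, 61.4]
ee_rot: [-1.085, -1.389, 1.389]
contact_force: [-0.6, -0.8, -0.7]
finger_gap: 69.8
```

```bash
python3 -c "
from go import *
show()
i=capture('side')[:,:,::-1];cv2.imwrite('pics/s18.png',i)
cv2.imwrite('pics/p18z.png',cv2.resize(i[180:245,315:385],None,fx=8,fy=8,interpolation=cv2.INTER_CUBIC))"
```

```text
20.575 pos [ 513.38 -211.4    61.37] yaw 104.13 down [ 0.0017 -0.0017 -1.    ] F [-0.61 -0.77 -0.68] gap 69.81573627638168 tray xy [ 102.14 -453.83]
```

View pics/p18z.png

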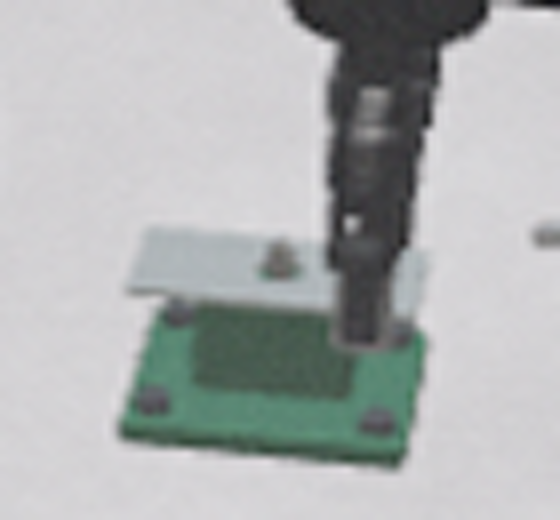

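The fingers are open clear of the shim and it hasn't moved. I'll go straight up, then back out of the camera's way.

Emit:
move_arm:
  increments:
    - {"grip":0.07,"tx":0,"ty":-0.01,"tz":0,"rx":0,"ry":0,"rz":0}
    - {"grip":0.07,"tx":0,"ty":-0.03,"tz":0,"rx":0,"ry":0,"rz":0}
    - {"grip":0.07,"tx":0,"ty":-0.06,"tz":0,"rx":0,"ry":0,"rz":0}
    - {"grip":0.07,"tx":0,"ty":-0.1,"tz":0,"rx":0,"ry":0,"rz":0}
    - {"grip":0.07,"tx":0,"ty":-0.15,"tz":0,"rx":0,"ry":0,"rz":0}
    - {"grip":0.07,"tx":-0.05,"ty":-0.18,"tz":0.05,"rx":0,"ry":0,"rz":0}
    - {"grip":0.07,"tx":-0.1,"ty":-0.18,"tz":0.08,"rx":0,"ry":0,"rz":0}
    - {"grip":0.07,"tx":-0.15,"ty":-0.18,"tz":0.1,"rx":0,"ry":0,"rz":0}
    - {"grip":0.07,"tx":-0.2,"ty":-0.18,"tz":0.1,"rx":0,"ry":0,"rz":0}
    - {"grip":0.07,"tx":-0.22,"ty":-0.18,"tz":0.1,"rx":0,"ry":0,"rz":0}
    - {"grip":0.07,"tx":-0.22,"ty":-0.18,"tz":0.1,"rx":0,"ry":0,"rz":0}
    - {"grip":0.07,"tx":-0.22,"ty":-0.18,"tz":0.1,"rx":0,"ry":0,"rz":0}

```text
clock: 22.12
eef_pos: [469.7, -448.0, 242.2]
ee_rot: [-1.085, -1.389, 1.389]
contact_force: [0.2, 0.4, -0.5]
finger_gap: 70.0
```

```bash
python3 -c "
from go import *
show()
i=capture('side')[:,:,::-1].copy();cv2.imwrite('pics/s19.png',i);j=capture('top')[:,:,::-1].copy();cv2.imwrite('pics/t19.png',j)
cv2.imwrite('pics/p19z.png',np.hstack([cv2.resize(i[190:245,315:385],None,fx=5,fy=5,interpolation=cv2.INTER_CUBIC),cv2.resize(j[205:260,365:435],None,fx=5,fy=5,interpolation=cv2.INTER_CUBIC)]))
a=np.radians(FA);T=np.c_[[np.cos(a),np.sin(a)],[-np.sin(a),np.cos(a)]]
for n,im,roi in(('side',i,(325,200,55,30)),('top',j,(370,205,60,60))):
    p=im.astype(int);m=((p.max(2)-p.min(2)<22)&(p.max(2)>110)&(p.max(2)<188)).astype(np.uint8)
    b,c,S=blob(m,roi);r=rect(ray(n,cont(b),58)[:,:2]);print(n,S[4],r[0].round(1),np.round(r[1],1),r[2].round(1),'foot',((r[0]-F)@T).round(1))
"
```

```text
22.125 pos [ 469.69 -447.96  242.18] yaw 104.15 down [ 0.0018 -0.0016 -1.    ] F [ 0.16  0.36 -0.51] gap 69.9603817529932 tray xy [ 140.75 -691.27]
side 339 [ 539.4 -173.8] [113.8 125.2] 109.8 foot [-2.2 30. ]
top 1432 [ 545.9 -193.9] [ 91.  114.3] 13.8 foot [-0.8  8.8]
```

View pics/p19z.png

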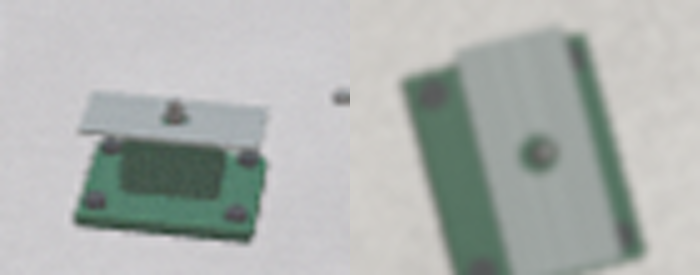

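View pics/t19.png

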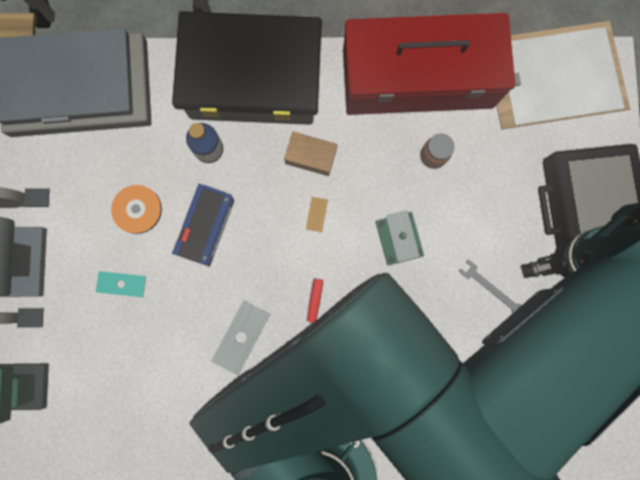

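View pics/s19.png

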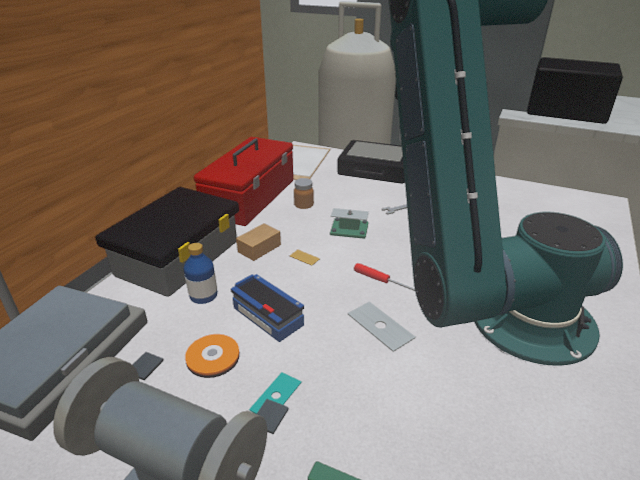

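```bash
python3 -c "
from go import *
a=np.radians(FA);T=np.c_[[np.cos(a),np.sin(a)],[-np.sin(a),np.cos(a)]]
j=cv2.imread('pics/t19.png').astype(int)
m=((j.max(2)-j.min(2)<20)&(j[...,1]-j[...,2]>=4)&(j.max(2)>125)&(j.max(2)<178)).astype(np.uint8)
m=cv2.morphologyEx(m,cv2.MORPH_OPEN,np.ones((3,3),np.uint8))
b,c,S=blob(m,(370,205,60,62));r=rect(ray('top',cont(b),58)[:,:2]);print(S[4],r[0].round(1),np.round(r[1],1),r[2].round(1),'foot',((r[0]-F)@T).round(1))
import workcell;print(workcell.close_job())"
```

```text
1105 [ 547.5 -201.9] [ 52.5 111. ] 12.8 foot [-1.1  0.7]
the job is handed in; nothing more can be done
None
```

The shim is lying flat on the machine foot with the stud through its hole and its long side along the foot. I've handed the job in; it took about 22 s of the 72 s allowed.

- **Slide:** I pressed the shim with closed fingers at about 6–9 N on the deck's stop. I then dragged it out about 59 mm, leaving roughly 37 mm overhanging.
- **Placing:** I pinched the overhanging end at 40 N and lifted it out level. I then lowered it over the stud with a peak reading of about 10 N on the seat and let go only once it was down.

**Last checks**
- **Fit:** the top view shows the shim centred on the stud to about 1 mm, at 12.8° against the foot's 14.1°.
- **Bystanders:** in the last pictures they look where they were. The robot is clear and reads no contact. The arm hides part of the wrench and screwdriver in the top view.
- **Disagreed:** my first size-and-position check of the placed shim failed in both views because the mask picked up surroundings. A tighter mask in the top view gave the figures above. The side view was only checked by eye: the shim looks flat, with the stud standing through the hole.
- **Grip reading:** the gripper read 48.3 mm while holding the 50 mm shim, but it stayed steady and nothing slipped.

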